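# Stir the prize-draw beads

## Task

Take the wooden stirring stick out of its steel stand, put its foot down in the middle of the bowl of red and yellow draw beads (not the bowl of sweets), and stir round until at least one bead of each colour is clearly over in the half of the bowl where the other colour lay at first. Then let go, leaving the stick standing or leaning in that bowl and all six beads inside it.

Things in the scene. Friction and masses are not known exactly. Their poses are not given: they have to be found in the camera images.
- draw_bowl: white round bowl, blue rim, fixed, 132 mm across, 75 mm high; origin under its centre on the counter. Flat floor 7 mm up, inner radius 57 mm, upright 5 mm wall. Six beads in one layer, 41 mm from the centre: at the start three reds along the wall on its own +y side, three yellows on -y; the middle (29 mm in radius) and a 40 mm gap at the wall on +x and on -x are empty. Its twin with sweets is a bystander.
- stick: the stirring stick: round wooden dowel with two blue bands, 16 mm in diameter, on a weighted grey metal foot 20 mm in diameter and 30 mm high, flat below; 195 mm long in all, about 80 g, so bottom-heavy that it stays up by itself; standing upright, loose, in the steel stand. Origin at the centre of the underside of its foot, z runs along it up to its top.
- stick_stand: the stand of the stick, fixed: steel tube 44 mm across and 56 mm high on a dark round plate 72 mm across; its hole is 28 mm wide, open upward, with its floor 8 mm above the counter. Origin under its centre, z up.
- red_bead_1: red barrel bead for the prize draw, upright, 24 mm in diameter, 18 mm high, 15 g, smooth and slippery, loose on the bowl's floor; origin at the centre of its underside, z up. One of three alike.
- red_bead_2: red barrel bead for the prize draw, upright, 24 mm in diameter, 18 mm high, 15 g, smooth and slippery, loose on the bowl's floor; origin at the centre of its underside, z up. One of three alike.
- red_bead_3: red barrel bead for the prize draw, upright, 24 mm in diameter, 18 mm high, 15 g, smooth and slippery, loose on the bowl's floor; origin at the centre of its underside, z up. One of three alike.
- yellow_bead_1: yellow barrel bead for the prize draw, upright, 24 mm in diameter, 18 mm high, 15 g, smooth and slippery, loose on the bowl's floor; origin at the centre of its underside, z up. One of three alike.
- yellow_bead_2: yellow barrel bead for the prize draw, upright, 24 mm in diameter, 18 mm high, 15 g, smooth and slippery, loose on the bowl's floor; origin at the centre of its underside, z up. One of three alike.
- yellow_bead_3: yellow barrel bead for the prize draw, upright, 24 mm in diameter, 18 mm high, 15 g, smooth and slippery, loose on the bowl's floor; origin at the centre of its underside, z up. One of three alike.

How it is judged:
By the outcome, as a careful person would: the job done as asked, in the order asked, and still so for the second after the job is handed in, with the robot touching nothing.
It also fails if it takes over 64 s, if anything falls off the work surface, if the arm or the gripper's body presses on something with over 40 N, if the wrist force passes 120 N, or if a joint passes its speed limit or range.

## Robot

A 6-joint arm with a two-finger parallel gripper is mounted at the origin on a cart in front of the work surface, level with it; the furniture and walls round the work are solid. World frame = base frame: x ahead of the robot, y to its left, z up, the work surface at z = 0. Lengths are in m, angles in rad, forces in N, time in s.
With the tool pointing down it reaches from about 0.325 to 0.875 m from the base axis. Payload 4.4 kg.
Tool frame: the origin (TCP) lies at the very end of the fingers, on their centre line; the grasp point (between the pads) lies bot.hold_point_z behind it (bot.hold_point_z is the distance from the TCP to the grasp point, in m); z points along the fingers, y is the line along which they close (so a half turn about z gives the same grasp; the last joint's range is limited). The gripper opens to 85 mm and grips with 20 to 120 N. Pads are 22 mm wide; open, the fingers measure 114 mm over their backs; the gripper's body (76 mm by 85 mm) begins 54 mm behind the grasp point. The pads swing forward as they close: fully open they stand 13 mm farther back than shut.
Start: joints at [1.133, 0.207, 1.542, -0, 1.393, -0.15], TCP at [0.163, 0.551, 0.231] pointing down, gripper open.
Joint ranges: [-2.73, 2.73], [-0.86, 2.22], [0.23, 2.46], [-1.11, 4.25], [0.08, 2.63], [-2.82, 2.82]. Speed limits (rad/s): [2.79, 2.79, 3.14, 3.14, 3.14, 3.14].

## Interface

Orientations are given as a unit quaternion [x, y, z, w].
In Python, from workcell import bot gives the robot as it stands.
- The arm moves only by the tool drive_tool, never from a script. Its argument "deltas" is a list of rows, each a list of 3 entries, a list of its own where there are three numbers: the turn, a rotation vector about the world's x, y, z in degrees, then the shift along the world's x, y, z in mm, then the finger opening in mm, from 0 to 85.4. In form: [[[wx, wy, wz], [x, y, z], jaw], ...]. A call has exactly 8 rows; each row shifts and turns the commanded pose from where the row before left it; what a row does not reach is not made up. A row lasts 1/10 s, in which the tool goes at most 50 mm and 8.59 degrees, less where a joint would pass 70% of its speed; a pose out of reach is approached as far as the arm can. A call is refused whole if a number of a shift passes 50 or a number of a turn 8.59, either way. A call with a gripper value outside its range is refused whole. The fingers move at their own pace and stop on an object; "force" is the grip in N (left out, the last holds). Time passes only in rows, so rows that do not move let the fingers close, or fill a call up. It gives the time, the measured TCP pose, the force, the opening and the grip force at its end, in the units of the state.
- bot.sense(): the state, without advancing time (a new reading comes with each control period).
- bot.read_camera(name): name is "side" or "top" or "wrist"; returns (picture, depth): 400x640x3 uint8, red, green, blue; 400x640 float32, m along the optical axis (not along the pixel's ray), 0 where there is no reading.
- bot.get_calibration(name): a dict with "intrinsics" (3x3 intrinsics, pixels), "k1" (the pictures are not rectified: a ray, as slopes to the right and down, at radius r is drawn at 1 + k1 r^2 times it, then the intrinsics apply), "rvec" (rotation vector, rad) and "tvec" (3), from world to camera coordinates, as OpenCV has them. Camera axes: x right, y down, z forward; pixel columns grow to the right and rows downward; lengths in m; the calibration is good to about 2 mm. A picture is of the moment at which its call begins: read the wrist's pose just before it. get_calibration takes no time and is no camera call; for the wrist camera it gives the pose at the moment of the call.
- bot.finish_job(): hands the job in; it is judged then, once.
The state is a dict: "time_s": time; "qpos": joint angles; "qd": joint speeds; "effort": joint torques, N m; "position": TCP position; "orientation": TCP orientation; "force": force on the tool from outside, world axes, zero at the start; "moment": the same for the moment, N m; "grip_width": finger opening in m; "grasp_force": force on a finger pad.
Only numpy, scipy, OpenCV 4.12 (cv2) and the standard library are available. Lean on these libraries where they do the work, as an engineer would, in place of code of your own. Each camera call takes 0.05 s, during which the arm holds its last target. There are 200 camera calls.

## Working session

There is one attempt and no reset: what is moved stays moved. The work goes in short steps, Python scripts to look and compute and a tool call to move; the robot and the scene stay as the last step left them, time stands still between calls to the robot, and variables do not carry over. Pictures are saved under pics/ and viewed, at most 10 in all, crops included, and the job is handed in when it is done.

Besides the shell and the picture viewer there is one more tool, called in YAML: its name, and indented under it one key for each argument. drive_tool: Moves the arm, as the interface text tells. Its arguments: {"type":"object","properties":{"deltas":{"type":"array"},"force":{"type":"number"}},"required":["deltas"]}

```bash
mkdir -p pics; cat > h.py <<'E'
import numpy as np, cv2
from workcell import bot
def cloud(name):
    c=bot.get_calibration(name); im,d=bot.read_camera(name)
    K=np.array(c["intrinsics"],float); k1=c["k1"]
    v,u=np.mgrid[0:400,0:640]
    D=np.array([k1,0,0,0],float)
    p=cv2.undistortPoints(np.stack([u,v],-1).reshape(-1,1,2).astype(float),K,D).reshape(400,640,2)
    P=np.concatenate([p*d[...,None],d[...,None]],-1)
    R=cv2.Rodrigues(np.array(c["rvec"],float))[0]
    W=(P-np.array(c["tvec"]).ravel())@R
    W[d==0]=np.nan
    return im,W
def save(im,n): cv2.imwrite(f"pics/{n}.png",im[...,::-1])
E
python3 - <<'E'
from h import *
print(bot.hold_point_z, bot.sense())
a,W=cloud("top"); b,V=cloud("side")
np.savez("c0.npz",a=a,W=W,b=b,V=V)
save(np.vstack([a,b])[:, :] if 0 else a,"top0"); save(b,"side0")
E
```

```text
0.0187 {'time_s': 0.0, 'qpos': array([ 1.13250372e+00,  2.07444940e-01,  1.54297990e+00,  1.24764962e-05,
        1.39349962e+00, -1.50474461e-01]), 'qd': array([-0.00088154,  0.00134813,  0.00084139, -0.00021065, -0.00028467,
       -0.00123086]), 'effort': array([ 5.17671026e-05, -3.83041084e+01, -2.91595352e+01, -1.33672406e-04,
        1.04447699e-02, -1.05719678e-06]), 'position': array([0.16288314, 0.55064604, 0.2300993 ]), 'orientation': array([ 1.43413862e-01,  9.89662117e-01, -1.11396908e-03, -3.44162722e-04]), 'force': array([0.5363531 , 0.71358834, 0.13190729]), 'moment': array([ 0.0379726 ,  0.00115319, -0.02688426]), 'grasp_force': 0.0, 'grip_width': 0.08557445775337294}
```

View pics/top0.png

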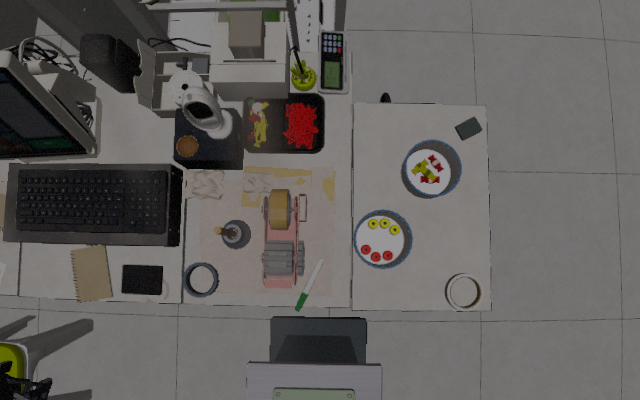

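View pics/side0.png

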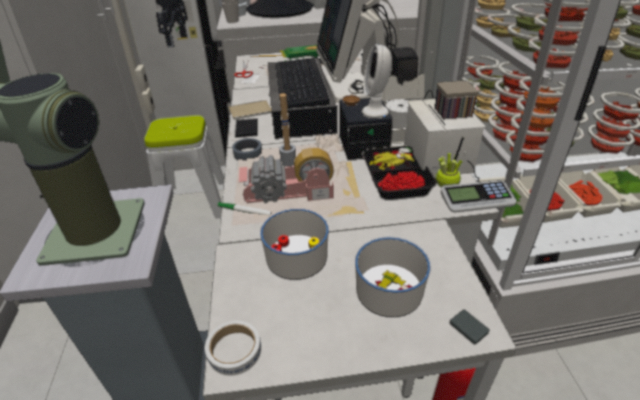

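The top view shows the stick in its stand near (235,235), the draw bowl near (383,238) with reds at about (376,254) and yellows at about (384,226), and the sweets bowl at (431,168). The side view agrees, and a toy machine stands close beside the stick on the side towards the bowl.

```bash
python3 - <<'E'
from h import *
z=np.load("c0.npz");a,W,b,V=[z[k] for k in("a","W","b","V")]
def circ(p):
    A=np.c_[2*p,np.ones(len(p))];s=np.linalg.lstsq(A,(p**2).sum(1),rcond=None)[0]
    return s[:2],np.sqrt(s[2]+s[:2]@s[:2])
f=W[238,383]; print("bowl mid",f)
for nm,I,C in(("top",a,W),("side",b,V)):
    r=np.hypot(C[...,0]-f[0],C[...,1]-f[1])
    m=(r<.085)&(abs(C[...,2]-.073)<.006)
    print(nm,"rim",circ(C[m][:,:2]),m.sum(),np.nanmedian(C[m][:,2]))
    m=(r<.058)&(C[...,2]<.045)&(C[...,2]>.0)
    I=I.astype(int);red=m&(I[...,0]>130)&(I[...,1]<90);ye=m&(I[...,0]>130)&(I[...,1]>120)&(I[...,2]<80)
    for n,mm in(("red",red),("yel",ye)):
        k,l,st,ce=cv2.connectedComponentsWithStats(mm.astype(np.uint8))
        for i in range(1,k):
            if st[i,4]>6: print(nm,n,st[i,4],C[l==i].mean(0).round(4))
s=W[235,238];print("stand",s)
for nm,C in(("top",W),("side",V)):
    r=np.hypot(C[...,0]-s[0],C[...,1]-s[1])
    for lo,hi in((.0,.012),(.05,.06),(.07,.1),(.1,.13),(.13,.16),(.16,.185),(.185,.2)):
        m=(r<.06)&(C[...,2]>lo)&(C[...,2]<hi)
        if m.sum()>3:
            p=C[m]; print(nm,lo,hi,m.sum(),p.mean(0).round(4),p.min(0).round(3),p.max(0).round(3))
# obstacles: max height map around, coarse 4cm
print("height map mm: rows x .3..0.7, cols y")
xs=np.arange(.30,.72,.04);ys=np.arange(.40,-.30,-.04)
P=np.r_[W.reshape(-1,3),V.reshape(-1,3)]
print("      ",*[f"{y:5.2f}" for y in ys])
for x in xs:
    print(f"{x:.2f}",*[f"{1000*np.nanmax(np.r_[-.009,P[(abs(P[:,0]-x)<.02)&(abs(P[:,1]-y)<.02),2]]):5.0f}" for y in ys])
E
```

```text
bowl mid [ 0.44984028 -0.15932019  0.00747755]
top rim (array([ 0.44561039, -0.15012188]), np.float64(0.0627647475181768)) 452 0.07364825604932201
top red 47 [ 0.4229 -0.1181  0.0244]
top red 48 [ 0.4096 -0.1688  0.0231]
top red 50 [ 0.4056 -0.1409  0.0237]
top yel 50 [ 0.4837 -0.1335  0.0241]
top yel 53 [ 0.4851 -0.1611  0.0244]
top yel 52 [ 0.4696 -0.1843  0.0237]
side rim (array([ 0.44711239, -0.15331377]), np.float64(0.06327716827311478)) 694 0.07313384342553622
side red 57 [ 0.4233 -0.1199  0.0244]
side red 42 [ 0.4104 -0.1393  0.0234]
side yel 63 [ 0.4847 -0.1369  0.0242]
stand [0.45028404 0.17718297 0.05291634]
top 0.0 0.012 1479 [0.4486 0.1742 0.0051] [0.392 0.125 0.   ] [0.51  0.237 0.012]
top 0.05 0.06 154 [0.4534 0.1879 0.0551] [0.434 0.17  0.05 ] [0.475 0.211 0.06 ]
top 0.07 0.1 22 [0.4524 0.1861 0.0854] [0.446 0.184 0.07 ] [0.46  0.191 0.099]
top 0.1 0.13 17 [0.453  0.1858 0.1148] [0.446 0.184 0.1  ] [0.461 0.191 0.13 ]
top 0.13 0.16 26 [0.453  0.186  0.1449] [0.446 0.183 0.131] [0.462 0.191 0.16 ]
top 0.16 0.185 18 [0.4532 0.1856 0.1706] [0.448 0.184 0.161] [0.46  0.188
[... 1350 characters left out ...]
  30    78     6     7
0.50   124   124   122    11    12    11    10   105   108    95    39    10    77    79    78    78     4     6
0.54   126   129   122    29    24     9    18   100   105    99    27    11     5     4     5     5    80    78
0.58   128   125   123    33    33    17    26    28    10    11    12    12     4     6     6    78    76    36
0.62   101   101   141   143   141   127   124    16    11     9    14    11     5     5     6    79    36    35
0.66     5     3   142   143   277   238   125    42    42    42    43     4     5     5     7    78    80    80
0.70     5     7   129   125   299   298   124    50    35    40    43    39     5     5     5     5     5     7
```

drive_tool:
  deltas:
    - [[0, 0, 0], [15, -18, 2], 85]
    - [[0, 0, 0], [30, -37, 2], 85]
    - [[0, 0, 0], [30, -37, 2], 85]
    - [[0, 0, 0], [30, -37, 0], 85]
    - [[0, 0, 0], [30, -37, 0], 85]
    - [[0, 0, 0], [30, -37, 0], 85]
    - [[0, 0, 0], [30, -37, 0], 85]
    - [[0, 0, 0], [30, -37, 0], 85]
  force: 50

```text
time_s: 0.9
position: [0.3887, 0.2726, 0.237]
orientation: [0.143, 0.99, -0.0, -0.0]
force: [0.6, 0.9, -0.4]
grip_width: 0.0847
grasp_force: 0.0
```

drive_tool:
  deltas:
    - [[0, 0, 0], [30, -37, 0], 85]
    - [[0, 0, 0], [20, -25, 0], 85]
    - [[0, 0, 0], [11, -15, 0], 85]
    - [[0, 0, 0], [5, -8, 0], 85]
    - [[0, 0, 0], [0, 0, 0], 85]
    - [[0, 0, 0], [0, 0, 0], 85]
    - [[0, 0, 0], [0, 0, 0], 85]
    - [[0, 0, 0], [0, 0, 0], 85]

```text
time_s: 1.7
position: [0.4536, 0.1902, 0.2373]
orientation: [0.143, 0.99, 0.0, -0.0]
force: [-0.3, -0.1, 0.0]
grip_width: 0.0849
grasp_force: 0.0
```

```bash
python3 - <<'E'
from h import *
im,W=cloud("wrist"); save(im,"w1")
r=np.hypot(W[...,0]-.4545,W[...,1]-.189)
m=(r<.03)&(W[...,2]>.19)&(W[...,2]<.215)
if m.sum(): p=W[m];print(m.sum(),p.mean(0),p.min(0),p.max(0))
print(bot.sense()["position"])
E
```

```text
667 [0.45172337 0.19221043 0.20119359] [0.44543091 0.18402088 0.19005129] [0.46092614 0.19954832 0.20488803]
[0.45370972 0.19015436 0.23730722]
```

View pics/w1.png

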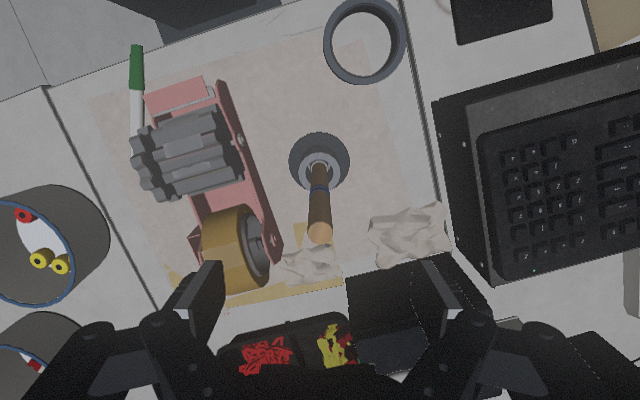

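The wrist view shows the stick's top at about (320,232), midway between the fingers, so I am lowering and gripping.

drive_tool:
  deltas:
    - [[0, 0, 0], [0, 1, -10], 85]
    - [[0, 0, 0], [0, 0, -16], 85]
    - [[0, 0, 0], [0, 0, -20], 85]
    - [[0, 0, 0], [0, 0, -20], 85]
    - [[0, 0, 0], [0, 0, -14], 85]
    - [[0, 0, 0], [0, 0, -6], 85]
    - [[0, 0, 0], [0, 0, 0], 40]
    - [[0, 0, 0], [0, 0, 0], 10]
  force: 50

```text
time_s: 2.55
position: [0.4546, 0.1905, 0.1517]
orientation: [0.143, 0.99, 0.0, 0.0]
force: [-0.1, -0.4, -0.5]
grip_width: 0.0588
grasp_force: 0.0
```

drive_tool:
  deltas:
    - [[0, 0, 0], [0, 0, 0], 5]
    - [[0, 0, 0], [0, 0, 0], 5]
    - [[0, 0, 0], [0, 0, 0], 5]
    - [[0, 0, 0], [0, 0, 0], 5]
    - [[0, 0, 0], [0, 0, 0], 5]
    - [[0, 0, 0], [0, 0, 0], 5]
    - [[0, 0, 0], [0, 0, 0], 5]
    - [[0, 0, 0], [0, 0, 0], 5]
  force: 50

```text
time_s: 3.35
position: [0.455, 0.1906, 0.1521]
orientation: [0.143, 0.99, 0.0, 0.001]
force: [-1.3, -0.4, 6.0]
grip_width: 0.0147
grasp_force: 48.9
```

drive_tool:
  deltas:
    - [[0, 0, 0], [0, 0, 6], 5]
    - [[0, 0, 0], [0, 0, 12], 5]
    - [[0, 0, 0], [0, 0, 18], 5]
    - [[0, 0, 0], [0, 0, 22], 5]
    - [[0, 0, 0], [0, 0, 22], 5]
    - [[0, 0, 0], [0, 0, 22], 5]
    - [[0, 0, 0], [0, 0, 18], 5]
    - [[0, 0, 0], [0, 0, 8], 5]

```text
time_s: 4.15
position: [0.455, 0.1905, 0.2817]
orientation: [0.143, 0.99, 0.001, 0.002]
force: [0.8, -0.3, -0.8]
grip_width: 0.0149
grasp_force: 48.7
```

```bash
python3 - <<'E'
from h import *
im,V=cloud("side"); s=bot.sense(); p=s["position"]; print(p,s["force"],s["grip_width"])
save(im[0:240,180:440].repeat(2,0).repeat(2,1),"s1")
for lo in np.arange(.12,.28,.02):
    m=(np.hypot(V[...,0]-p[0],V[...,1]-p[1])<.03)&(V[...,2]>lo)&(V[...,2]<lo+.02)
    if m.sum()>3: q=V[m]; print(lo.round(2),m.sum(),np.median(q,0).round(4),q.min(0).round(3),q.max(0).round(3))
E
```

```text
[0.45526582 0.19055125 0.28219448] [0.30154136 0.66875198 0.3821481 ] 0.014563687791933039
0.12 5 [0.4543 0.1842 0.1392] [0.447 0.182 0.137] [0.459 0.189 0.14 ]
0.14 60 [0.4556 0.1828 0.1507] [0.446 0.176 0.141] [0.466 0.192 0.16 ]
0.16 57 [0.4548 0.1841 0.1685] [0.447 0.178 0.161] [0.464 0.195 0.18 ]
0.18 54 [0.4555 0.1843 0.1901] [0.448 0.181 0.18 ] [0.463 0.191 0.2  ]
0.2 52 [0.4549 0.1849 0.2104] [0.448 0.181 0.2  ] [0.463 0.191 0.22 ]
0.22 57 [0.4551 0.185  0.2305] [0.447 0.181 0.22 ] [0.463 0.195 0.24 ]
0.24 53 [0.4553 0.1844 0.2504] [0.447 0.18  0.24 ] [0.463 0.191 0.26 ]
0.26 57 [0.4548 0.1841 0.2694] [0.447 0.18  0.26 ] [0.463 0.19  0.279]
0.28 88 [0.4561 0.1747 0.2925] [0.441 0.165 0.282] [0.47  0.197 0.3  ]
```

View pics/s1.png

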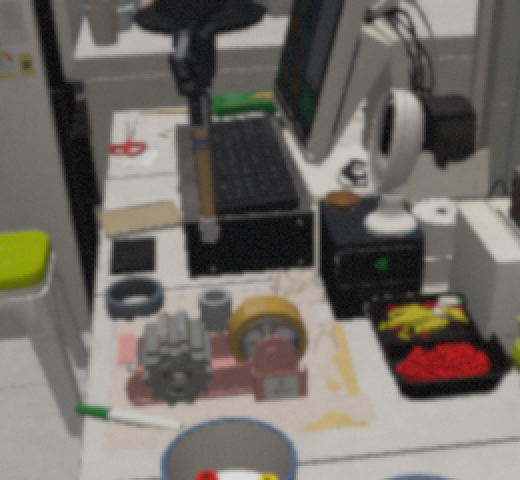

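The stick hangs upright below the fingers with its foot at (208,230) in the crop, clear of the stand. I am carrying it over to the bowl.

drive_tool:
  deltas:
    - [[0, 0, 0], [0, -10, 0], 5]
    - [[0, 0, 0], [-1, -20, 0], 5]
    - [[0, 0, 0], [-1, -30, 0], 5]
    - [[0, 0, 0], [-1, -35, 0], 5]
    - [[0, 0, 0], [-1, -35, 0], 5]
    - [[0, 0, 0], [-1, -35, 0], 5]
    - [[0, 0, 0], [-1, -35, 0], 5]
    - [[0, 0, 0], [-1, -35, 0], 5]

```text
time_s: 5.0
position: [0.4457, -0.0463, 0.2775]
orientation: [0.144, 0.99, 0.0, -0.002]
force: [0.5, -0.3, -0.9]
grip_width: 0.0149
grasp_force: 48.8
```

drive_tool:
  deltas:
    - [[0, 0, 0], [-1, -35, 0], 5]
    - [[0, 0, 0], [-1, -30, 0], 5]
    - [[0, 0, 0], [0, -20, 0], 5]
    - [[0, 0, 0], [0, -13, 0], 5]
    - [[0, 0, 0], [0, -7, 0], 5]
    - [[0, 0, 0], [0, -2, 0], 5]
    - [[0, 0, 0], [0, 0, 0], 5]
    - [[0, 0, 0], [0, 0, 0], 5]

```text
time_s: 5.8
position: [0.4452, -0.1508, 0.2792]
orientation: [0.143, 0.99, 0.0, -0.0]
force: [0.0, -0.1, -0.9]
grip_width: 0.0149
grasp_force: 48.8
```

```bash
python3 - <<'E'
from h import *
im,V=cloud("side"); s=bot.sense(); p=s["position"]; print(p,s["force"],s["orientation"])
im2,W=cloud("wrist")
save(np.hstack([im[60:300,220:400].repeat(2,0).repeat(2,1)[:400],im2[:, 130:530]]),"s2")
for C in(V,W):
  for lo in (.137,.17,.2,.23,.26):
    m=(np.hypot(C[...,0]-p[0],C[...,1]-p[1])<.03)&(C[...,2]>lo)&(C[...,2]<lo+.025)
    if m.sum()>3: q=C[m]; print(lo,m.sum(),np.median(q,0).round(4),q.min(0).round(3),q.max(0).round(3))
E
```

```text
[ 0.44527773 -0.15083428  0.27928099] [ 0.03265933  0.01060167 -0.08186706] [ 1.42777562e-01  9.89754794e-01  1.26604203e-04 -1.38578979e-05]
0.137 118 [ 0.4451 -0.159   0.1501] [ 0.436 -0.162  0.137] [ 0.455 -0.15   0.162]
0.17 104 [ 0.4455 -0.1576  0.1834] [ 0.438 -0.161  0.17 ] [ 0.453 -0.151  0.195]
0.2 113 [ 0.4452 -0.1575  0.213 ] [ 0.438 -0.161  0.2  ] [ 0.453 -0.15   0.225]
0.23 120 [ 0.4453 -0.1575  0.242 ] [ 0.438 -0.161  0.23 ] [ 0.453 -0.15   0.255]
0.26 110 [ 0.445  -0.1585  0.2697] [ 0.433 -0.169  0.26 ] [ 0.46  -0.146  0.284]
0.137 153 [ 0.4353 -0.1472  0.1509] [ 0.434 -0.159  0.137] [ 0.449 -0.14   0.162]
0.17 183 [ 0.437  -0.1485  0.1832] [ 0.436 -0.157  0.17 ] [ 0.443 -0.142  0.195]
0.2 267 [ 0.4372 -0.1481  0.2134] [ 0.436 -0.157  0.2  ] [ 0.444 -0.142  0.225]
0.23 366 [ 0.4372 -0.1484  0.2427] [ 0.436 -0.157  0.23 ] [ 0.444 -0.142  0.255]
0.26 738 [ 0.4374 -0.1482  0.2745] [ 0.431 -0.161  0.26 ] [ 0.445 -0.134  0.285]
```

View pics/s2.png

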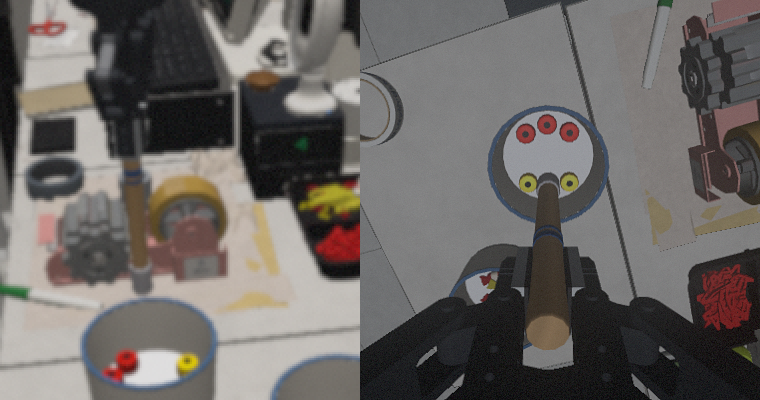

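The stick hangs vertical above the bowl's middle in both views, with the beads round the wall at about (524,133), (547,125), (570,132) for red and (528,183), (570,182) for yellow. I am lowering it now.

drive_tool:
  deltas:
    - [[0, 0, 0], [1, -1, -8], 5]
    - [[0, 0, 0], [0, 0, -16], 5]
    - [[0, 0, 0], [0, 0, -22], 5]
    - [[0, 0, 0], [0, 0, -24], 5]
    - [[0, 0, 0], [0, 0, -24], 5]
    - [[0, 0, 0], [0, 0, -18], 5]
    - [[0, 0, 0], [0, 0, -9], 5]
    - [[0, 0, 0], [0, 0, -3], 5]

```text
time_s: 6.7
position: [0.4455, -0.152, 0.1539]
orientation: [0.143, 0.99, 0.0, -0.001]
force: [-0.4, 0.6, -0.1]
grip_width: 0.0147
grasp_force: 48.8
```

drive_tool:
  deltas:
    - [[0, 0, 0], [0, 0, 0], 5]
    - [[0, 0, 0], [0, 0, -1], 5]
    - [[0, 0, 0], [0, 0, -1], 5]
    - [[0, 0, 0], [0, 0, -1], 5]
    - [[0, 0, 0], [0, 0, -0.5], 5]
    - [[0, 0, 0], [0, 0, 0], 5]
    - [[0, 0, 0], [0, 0, 0], 5]
    - [[0, 0, 0], [0, 0, 0], 5]

```text
time_s: 7.5
position: [0.4462, -0.1527, 0.1518]
orientation: [0.143, 0.99, -0.0, 0.0]
force: [-0.3, -0.4, -0.9]
grip_width: 0.0144
grasp_force: 48.8
```

drive_tool:
  deltas:
    - [[0, 0, 0], [0, 0, -1], 5]
    - [[0, 0, 0], [0, 0, -0.5], 5]
    - [[0, 0, 0], [0, 0, -0.5], 5]
    - [[0, 0, 0], [0, 0, 0], 5]
    - [[0, 0, 0], [0, 0, 0], 5]
    - [[0, 0, 0], [0, 0, 0], 5]
    - [[0, 0, 0], [0, 0, 0], 5]
    - [[0, 0, 0], [0, 0, 0], 5]

```text
time_s: 8.3
position: [0.4469, -0.153, 0.1511]
orientation: [0.143, 0.99, -0.0, 0.001]
force: [-1.5, 0.2, 7.4]
grip_width: 0.0148
grasp_force: 49.5
```

drive_tool:
  deltas:
    - [[0, 0, 0], [0, 0, 2.5], 5]
    - [[0, 0, 0], [1, 5, 0], 5]
    - [[0, 0, 0], [2, 7, 0], 5]
    - [[0, 0, 0], [2, 8, 0], 5]
    - [[0, 0, 0], [2, 8, 0], 5]
    - [[0, 0, 0], [1, 5, 0], 5]
    - [[0, 0, 0], [0, 1, 0], 5]
    - [[0, 0, 0], [0, 0, 0], 5]

```text
time_s: 9.1
position: [0.4542, -0.1184, 0.1522]
orientation: [0.143, 0.99, -0.0, -0.0]
force: [0.1, -0.5, -0.9]
grip_width: 0.0146
grasp_force: 48.9
```

drive_tool:
  deltas:
    - [[0, 0, 0], [-5.9, 0.9, 0], 5]
    - [[0, 0, 0], [-5.9, -0.1, 0], 5]
    - [[0, 0, 0], [-5.8, -1.1, 0], 5]
    - [[0, 0, 0], [-5.5, -2.1, 0], 5]
    - [[0, 0, 0], [-5.1, -3.1, 0], 5]
    - [[0, 0, 0], [-4.5, -3.9, 0], 5]
    - [[0, 0, 0], [-3.7, -4.6, 0], 5]
    - [[0, 0, 0], [-2.9, -5.2, 0], 5]

```text
time_s: 9.9
position: [0.4157, -0.1389, 0.1531]
orientation: [0.143, 0.99, -0.001, 0.001]
force: [3.2, -0.4, 0.9]
grip_width: 0.015
grasp_force: 48.9
```

drive_tool:
  deltas:
    - [[0, 0, 0], [-1.9, -5.6, 0], 5]
    - [[0, 0, 0], [-0.9, -5.9, 0], 5]
    - [[0, 0, 0], [0.1, -5.9, 0], 5]
    - [[0, 0, 0], [1.1, -5.8, 0], 5]
    - [[0, 0, 0], [2.1, -5.5, 0], 5]
    - [[0, 0, 0], [3.1, -5.1, 0], 5]
    - [[0, 0, 0], [3.9, -4.5, 0], 5]
    - [[0, 0, 0], [4.6, -3.7, 0], 5]

```text
time_s: 10.7
position: [0.425, -0.1764, 0.1511]
orientation: [0.144, 0.99, 0.004, -0.004]
force: [0.6, 10.0, 5.7]
grip_width: 0.0146
grasp_force: 57.4
```

```bash
cat > b.py <<'E'
from h import *
import sys
s=bot.sense(); print(s["position"],s["force"])
c=np.array([.4465,-.1515])
L=[]
for nm in("top","wrist"):
    I,C=cloud(nm); L.append(I); I=I.astype(int)
    r=np.hypot(C[...,0]-c[0],C[...,1]-c[1]); m=(r<.06)&(C[...,2]<.045)
    red=m&(I[...,0]>1.8*I[...,1])&(I[...,0]>70);ye=m&(I[...,0]>2*I[...,2])&(I[...,1]>.6*I[...,0])&(I[...,0]>70)
    for n,mm in(("red",red),("yel",ye)):
        k,l,st,ce=cv2.connectedComponentsWithStats(mm.astype(np.uint8))
        for i in range(1,k):
            if st[i,4]>8:
                q=np.nanmean(C[l==i],0); d=q[:2]-c; print(nm,n,st[i,4],"r",(np.hypot(*d)*1e3).round(),"ang",np.degrees(np.arctan2(d[1],d[0])).round()%360, "z",q[2].round(3), "px",ce[i].round())
save(np.hstack([L[0][190:290,330:430].repeat(4,0).repeat(4,1),L[1][:, 130:530]]),sys.argv[1])
E
python3 b.py m1
```

```text
[ 0.42497297 -0.17635041  0.1511394 ] [ 0.57844741 10.04175828  5.74758569]
top red 51 r 45.0 ang 165.0 z 0.023 px [375. 258.]
top yel 65 r 41.0 ang 27.0 z 0.024 px [373. 223.]
top yel 65 r 39.0 ang 348.0 z 0.024 px [384. 223.]
top yel 38 r 37.0 ang 312.0 z 0.023 px [392. 229.]
wrist red 409 r 45.0 ang 170.0 z 0.025 px [347. 152.]
wrist red 403 r 46.0 ang 209.0 z 0.025 px [314. 167.]
wrist red 416 r 47.0 ang 240.0 z 0.025 px [299. 192.]
wrist yel 352 r 40.0 ang 26.0 z 0.025 px [380. 234.]
wrist yel 304 r 37.0 ang 348.0 z 0.025 px [353. 243.]
```

View pics/m1.png

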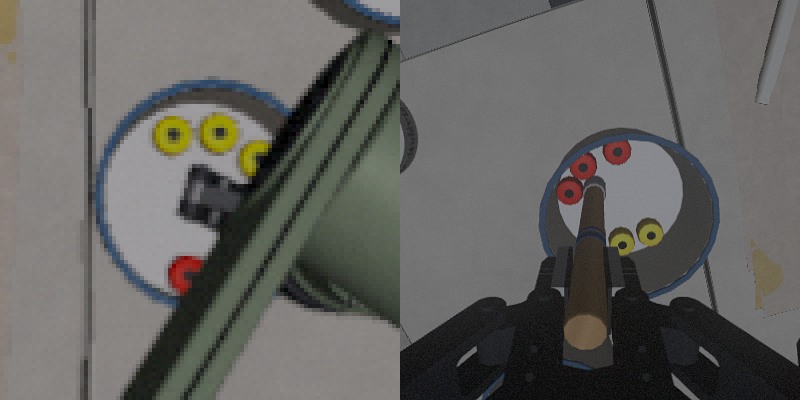

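The stirring has begun: the wrist view shows reds at (617,152), (583,167) and (570,191), and the foot at (595,187) wedged inside two of them. The first red was left behind and the contact force is about 10 N, so the stick may have tilted in the grip. I will measure its tilt.

```bash
cat > f.py <<'E'
from h import *
def axis():
    s=bot.sense(); p=s["position"]
    I,C=cloud("wrist"); cam=bot.get_calibration("wrist")
    R=cv2.Rodrigues(np.array(cam["rvec"]))[0]; o=-R.T@np.array(cam["tvec"]).ravel()
    pts=[]
    for lo in np.arange(.02,.12,.008):
        rad=.008 if lo>.045 else .010
        sl=(C[...,2]>lo)&(C[...,2]<lo+.008)
        exp=p[:2]
        m=sl&(np.hypot(C[...,0]-exp[0],C[...,1]-exp[1])<.028)&(np.arange(640)[None,:]>240)&(np.arange(640)[None,:]<420)
        if lo<.045: # exclude coloured beads
            J=I.astype(int); m&=(J.max(2)-J.min(2)<40)&(J.max(2)<170)
        if m.sum()<15: continue
        q=C[m]; v=q[:,:2].mean(0)-o[:2]; v/=np.hypot(*v)
        pts.append(np.r_[np.median(q[:,:2],0)+v*rad*.8,q[:,2].mean()])
    pts=np.array(pts); g=pts[pts[:,2]>.045]
    fx=np.polyfit(g[:,2],g[:,0],1);fy=np.polyfit(g[:,2],g[:,1],1)
    print("TCP",p,"F",s["force"],"t",s["time_s"])
    print("foot at z=.01:",np.polyval(fx,.01).round(4),np.polyval(fy,.01).round(4),"slopes",fx[0].round(3),fy[0].round(3), "at .17:",np.polyval(fx,.17).round(4),np.polyval(fy,.17).round(4))
    return pts
if __name__=="__main__": print(axis().round(4))
E
python3 f.py
```

```text
TCP [ 0.4252876 -0.1764788  0.1511139] F [0.97711128 8.26017971 5.40322244] t 10.8
foot at z=.01: 0.4275 -0.1724 slopes -0.023 -0.001 at .17: 0.4238 -0.1726
[[ 0.4248 -0.1843  0.0244]
 [ 0.4275 -0.1714  0.0332]
 [ 0.4283 -0.1706  0.0385]
 [ 0.4275 -0.1734  0.0479]
 [ 0.4258 -0.1729  0.0563]
 [ 0.426  -0.1716  0.0642]
 [ 0.4258 -0.1724  0.0719]
 [ 0.4258 -0.1716  0.0798]
 [ 0.4257 -0.1723  0.0878]
 [ 0.4257 -0.1722  0.096 ]
 [ 0.4252 -0.1727  0.104 ]
 [ 0.4252 -0.1728  0.1119]
 [ 0.4251 -0.173   0.1198]]
```

drive_tool:
  deltas:
    - [[0, 0, 0], [0, 0, 1], 5]
    - [[0, 0, 0], [-2, 1, 0], 5]
    - [[0, 0, 0], [-2, 0, 0], 5]
    - [[0, 0, 0], [-2, 0, 0], 5]
    - [[0, 0, 0], [-2, 0, 0], 5]
    - [[0, 0, 0], [-2, -1, 0], 5]
    - [[0, 0, 0], [-1, -1, 0], 5]
    - [[0, 0, 0], [0, 0, 0], 5]
  force: 100

```text
time_s: 11.65
position: [0.4166, -0.1758, 0.1518]
orientation: [0.144, 0.99, 0.006, -0.0]
force: [9.2, 12.0, -1.8]
grip_width: 0.0139
grasp_force: 101.6
```

```bash
python3 f.py|head -2; python3 b.py m2|grep -v top
```

```text
TCP [ 0.41662928 -0.17576868  0.1518279 ] F [ 9.15613591 12.01257275 -1.81539327] t 11.65
foot at z=.01: 0.4226 -0.1794 slopes -0.04 0.061 at .17: 0.4162 -0.1697
[ 0.41664672 -0.1757689   0.15183581] [ 8.10518697 11.27061915 -0.84596652]
wrist red 338 r 44.0 ang 169.0 z 0.025 px [348. 163.]
wrist red 334 r 45.0 ang 208.0 z 0.026 px [316. 177.]
wrist red 408 r 47.0 ang 239.0 z 0.026 px [300. 200.]
wrist yel 332 r 40.0 ang 26.0 z 0.025 px [381. 242.]
wrist yel 199 r 35.0 ang 351.0 z 0.025 px [355. 248.]
```

View pics/m2.png

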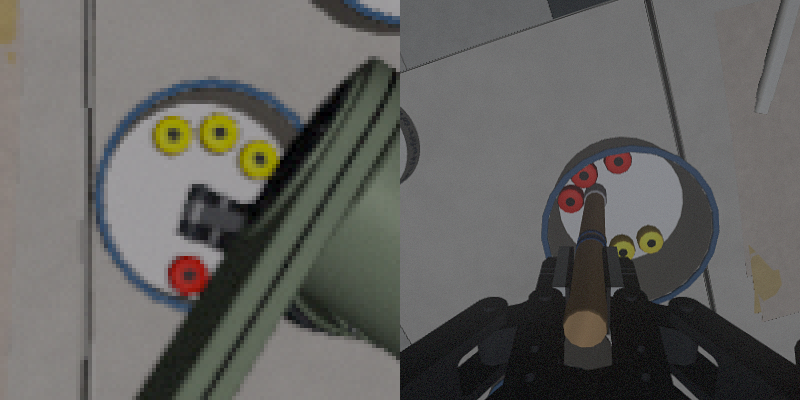

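The foot at (595,190) is jammed against the two reds from inside, so pushing outward does not work. I will back off to the middle, enter the gap between red and yellow at the wall, and push tangentially close to the wall.

drive_tool:
  deltas:
    - [[0, 0, 0], [4, 4, 0], 5]
    - [[0, 0, 0], [6, 6, 0], 5]
    - [[0, 0, 0], [7, 7, 0], 5]
    - [[0, 0, 0], [6, 6, 0], 5]
    - [[0, 0, 0], [5, 4, 0], 5]
    - [[0, 0, 0], [2, 2, 0], 5]
    - [[0, 0, 0], [0, 0, 0], 5]
    - [[0, 0, 0], [0, 0, 0], 5]

```text
time_s: 12.6
position: [0.4459, -0.152, 0.1533]
orientation: [0.143, 0.99, -0.0, -0.0]
force: [0.0, -0.4, -2.1]
grip_width: 0.0136
grasp_force: 97.3
```

```bash
python3 f.py; python3 b.py m3
```

```text
TCP [ 0.44587246 -0.15198339  0.1532568 ] F [ 0.04743835 -0.3518366  -2.12250914] t 12.6
foot at z=.01: 0.4524 -0.1518 slopes -0.053 0.005 at .17: 0.4439 -0.1509
[[ 0.451  -0.1514  0.0236]
 [ 0.4502 -0.1518  0.0323]
 [ 0.4523 -0.1514  0.0387]
 [ 0.4513 -0.1518  0.0479]
 [ 0.4496 -0.1516  0.0561]
 [ 0.4493 -0.1516  0.0643]
 [ 0.4488 -0.1511  0.0723]
 [ 0.4484 -0.1514  0.08  ]
 [ 0.4483 -0.151   0.088 ]
 [ 0.4479 -0.1516  0.0961]
 [ 0.4475 -0.1513  0.1042]
 [ 0.4472 -0.1506  0.1122]
 [ 0.4466 -0.1518  0.12  ]]
[ 0.44581717 -0.15201     0.15327411] [-0.80652906 -0.45923994 -0.67058099]
top red 45 r 47.0 ang 172.0 z 0.024 px [378. 259.]
top red 53 r 48.0 ang 206.0 z 0.024 px [389. 258.]
top yel 15 r 48.0 ang 23.0 z 0.024 px [372. 220.]
wrist red 487 r 46.0 ang 169.0 z 0.025 px [313. 134.]
wrist red 465 r 47.0 ang 208.0 z 0.025 px [279. 150.]
wrist red 427 r 45.0 ang 240.0 z 0.025 px [267. 176.]
wrist yel 356 r 40.0 ang 27.0 z 0.025 px [349. 220.]
wrist yel 375 r 39.0 ang 304.0 z 0.025 px [291. 221.]
wrist yel 10 r 41.0 ang 1.0 z 0.024 px [332. 229.]
```

drive_tool:
  deltas:
    - [[0, 1.5, 0], [0, 0, 0], 5]
    - [[0, 1.5, 0], [0, -4, 0], 5]
    - [[0, 0, 0], [0, -7, 0], 5]
    - [[0, 0, 0], [0, -8, 0], 5]
    - [[0, 0, 0], [0, -8, 0], 5]
    - [[0, 0, 0], [0, -7, 0], 5]
    - [[0, 0, 0], [0, -5, 0], 5]
    - [[0, 0, 0], [0, -1, 0], 5]
  force: 115

```text
time_s: 13.55
position: [0.4459, -0.1927, 0.1533]
orientation: [0.144, 0.989, -0.004, -0.026]
force: [0.4, -0.2, -0.4]
grip_width: 0.0136
grasp_force: 111.9
```

```bash
python3 f.py|head -2; python3 b.py m4
```

```text
TCP [ 0.44593405 -0.1926663   0.15331416] F [ 0.3841299  -0.20891011 -0.39308453] t 13.55
foot at z=.01: 0.4471 -0.2282 slopes -0.023 0.367 at .17: 0.4435 -0.1696
[ 0.44589757 -0.19238128  0.15328879] [ 0.35826119  0.15333622 -0.37870658]
top red 16 r 54.0 ang 240.0 z 0.022 px [400. 251.]
top red 26 r 44.0 ang 161.0 z 0.021 px [374. 257.]
top yel 65 r 41.0 ang 27.0 z 0.024 px [373. 223.]
top yel 35 r 39.0 ang 355.0 z 0.023 px [382. 223.]
wrist red 487 r 46.0 ang 170.0 z 0.025 px [361. 128.]
wrist red 482 r 47.0 ang 208.0 z 0.025 px [327. 144.]
wrist red 454 r 46.0 ang 239.0 z 0.025 px [314. 169.]
wrist yel 275 r 37.0 ang 307.0 z 0.025 px [339. 216.]
wrist yel 354 r 40.0 ang 26.0 z 0.025 px [395. 216.]
wrist yel 363 r 39.0 ang 346.0 z 0.025 px [365. 225.]
```

drive_tool:
  deltas:
    - [[0, 0, 0], [7.1, 0.7, 0], 5]
    - [[0, 0, 0], [6.9, 2.0, 0], 5]
    - [[0, 0, 0], [6.4, 3.1, 0], 5]
    - [[0, 0, 0], [5.8, 4.2, 0], 5]
    - [[0, 0, 0], [5.0, 5.1, 0], 5]
    - [[0, 0, 0], [4.0, 5.9, 0], 5]
    - [[0, 0, 0], [2.9, 6.5, 0], 5]
    - [[0, 0, 0], [1.7, 6.9, 0], 5]

```text
time_s: 14.5
position: [0.4861, -0.1568, 0.1533]
orientation: [0.143, 0.989, -0.004, -0.026]
force: [0.2, -0.7, -0.6]
grip_width: 0.0134
grasp_force: 111.8
```

```bash
python3 f.py; python3 b.py m5
```

```text
TCP [ 0.48614238 -0.15680895  0.15328563] F [ 0.15511103 -0.68506396 -0.5578753 ] t 14.5
foot at z=.01: 0.5244 -0.1517 slopes -0.406 -0.05 at .17: 0.4594 -0.1598
[[ 0.4974 -0.146   0.0242]
 [ 0.5062 -0.1544  0.0321]
 [ 0.4982 -0.1553  0.0395]
 [ 0.5074 -0.1543  0.0481]
 [ 0.5065 -0.1539  0.0561]
 [ 0.5066 -0.1541  0.0642]
 [ 0.5112 -0.1528  0.0729]
 [ 0.486  -0.1559  0.0792]
 [ 0.4848 -0.1566  0.0882]
 [ 0.4849 -0.1571  0.0961]
 [ 0.485  -0.1565  0.1041]
 [ 0.4851 -0.1568  0.1122]
 [ 0.4851 -0.1566  0.1199]]
[ 0.48618478 -0.15570445  0.15326615] [ 0.665437    1.20227323 -0.70582511]
top red 146 r 44.0 ang 224.0 z 0.023 px [394. 253.]
top red 35 r 41.0 ang 169.0 z 0.023 px [377. 256.]
top yel 10 r 40.0 ang 14.0 z 0.023 px [376. 222.]
wrist red 523 r 46.0 ang 169.0 z 0.025 px [306.  93.]
wrist red 514 r 47.0 ang 208.0 z 0.025 px [272. 109.]
wrist red 482 r 46.0 ang 239.0 z 0.025 px [259. 135.]
wrist yel 398 r 47.0 ang 84.0 z 0.025 px [367. 139.]
wrist yel 395 r 46.0 ang 55.0 z 0.025 px [363. 167.]
wrist yel 383 r 45.0 ang 24.0 z 0.025 px [345. 189.]
```

Pushing tangentially works exactly as planned, with the yellows now at 24°, 55° and 84°. I am continuing round.

drive_tool:
  deltas:
    - [[0, 0, 0], [0.5, 7.1, 0], 5]
    - [[0, 0, 0], [-0.7, 7.1, 0], 5]
    - [[0, 0, 0], [-2.0, 6.9, 0], 5]
    - [[0, 0, 0], [-3.1, 6.4, 0], 5]
    - [[0, 0, 0], [-4.2, 5.8, 0], 5]
    - [[0, 0, 0], [-5.1, 5.0, 0], 5]
    - [[0, 0, 0], [-5.9, 4.0, 0], 5]
    - [[0, 0, 0], [-6.5, 2.9, 0], 5]

```text
time_s: 15.45
position: [0.46, -0.113, 0.154]
orientation: [0.143, 0.989, -0.005, -0.023]
force: [4.3, -3.2, -0.3]
grip_width: 0.0131
grasp_force: 112.1
```

```bash
python3 b.py m6
```

```text
[ 0.4600326  -0.11299237  0.15402553] [ 4.27700093 -3.22296093 -0.3092164 ]
top red 213 r 41.0 ang 211.0 z 0.024 px [390. 254.]
top yel 187 r 44.0 ang 126.0 z 0.024 px [365. 250.]
wrist red 467 r 46.0 ang 188.0 z 0.025 px [249. 145.]
wrist red 455 r 45.0 ang 218.0 z 0.025 px [230. 163.]
wrist red 422 r 44.0 ang 249.0 z 0.025 px [223. 189.]
wrist yel 406 r 46.0 ang 159.0 z 0.025 px [276. 139.]
wrist yel 396 r 46.0 ang 128.0 z 0.025 px [303. 149.]
wrist yel 390 r 47.0 ang 99.0 z 0.025 px [322. 170.]
```

drive_tool:
  deltas:
    - [[0, 0, 0], [-4.8, 1.3, 0], 5]
    - [[0, 0, 0], [-5.0, 0.7, 0], 5]
    - [[0, 0, 0], [-5.0, 0.1, 0], 5]
    - [[0, 0, 0], [-5.0, -0.5, 0], 5]
    - [[0, 0, 0], [-4.9, -1.1, 0], 5]
    - [[0, 0, 0], [-4.7, -1.7, 0], 5]
    - [[0, 0, 0], [-4.5, -2.2, 0], 5]
    - [[0, 0, 0], [-4.2, -2.8, 0], 5]

```text
time_s: 16.35
position: [0.4209, -0.1181, 0.1533]
orientation: [0.144, 0.989, -0.003, -0.025]
force: [3.3, 0.9, 0.1]
grip_width: 0.0135
grasp_force: 112.4
```

```bash
python3 b.py m7; python3 f.py
```

```text
[ 0.42089575 -0.11809377  0.15328699] [3.26128397 0.86322649 0.0516995 ]
wrist red 392 r 44.0 ang 248.0 z 0.025 px [244. 227.]
wrist red 370 r 43.0 ang 280.0 z 0.025 px [251. 251.]
wrist red 196 r 44.0 ang 306.0 z 0.025 px [265. 267.]
wrist yel 341 r 45.0 ang 187.0 z 0.025 px [271. 187.]
wrist yel 273 r 44.0 ang 157.0 z 0.025 px [298. 185.]
wrist yel 391 r 45.0 ang 217.0 z 0.025 px [251. 203.]
TCP [ 0.41999292 -0.11866883  0.15322675] F [ 1.28645905  0.62707221 -0.76081352] t 16.45
foot at z=.01: 0.4172 -0.1075 slopes 0.016 -0.101 at .17: 0.4198 -0.1237
[[ 0.4122 -0.1269  0.0249]
 [ 0.4177 -0.1128  0.0322]
 [ 0.4199 -0.1154  0.0391]
 [ 0.4195 -0.1147  0.0483]
 [ 0.418  -0.1135  0.056 ]
 [ 0.4182 -0.1131  0.064 ]
 [ 0.4145 -0.1042  0.0741]
 [ 0.4184 -0.1136  0.0783]
 [ 0.419  -0.1177  0.0877]
 [ 0.419  -0.1183  0.0959]
 [ 0.4192 -0.1182  0.1041]
 [ 0.4191 -0.1181  0.112 ]
 [ 0.4192 -0.1184  0.1199]]
```

View pics/m7.png

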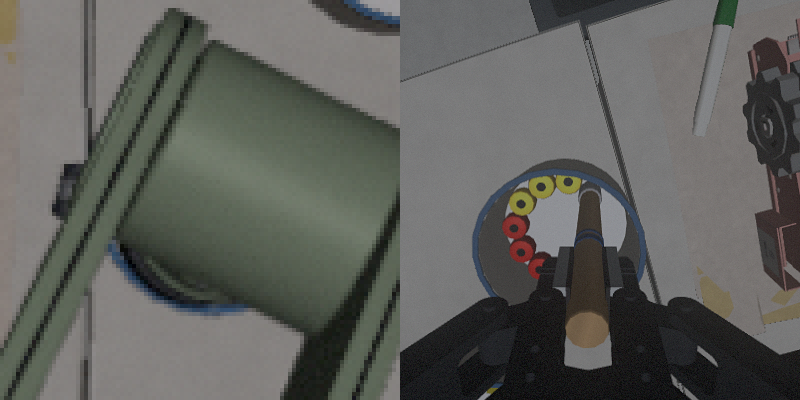

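The six beads lie round the wall: yellows at about (521,203), (541,187) and (568,182), all in the former red half, and reds at (513,228), (522,252) and (538,268), two of them well into the former yellow half. I am bringing the stick back to the middle, setting it down and letting go.

drive_tool:
  deltas:
    - [[0, 0, 0], [3, -4, 0], 5]
    - [[0, 0, 0], [6, -7, 0], 5]
    - [[0, 0, 0], [7, -9, 0], 5]
    - [[0, 0, 0], [6, -8, 0], 5]
    - [[0, 0, 0], [4, -5, 0], 5]
    - [[0, 0, 0], [0, 0, -1], 5]
    - [[0, 0, 0], [0, 0, -0.5], 5]
    - [[0, 0, 0], [0, 0, 0], 5]

```text
time_s: 17.3
position: [0.4463, -0.1511, 0.1514]
orientation: [0.143, 0.989, -0.004, -0.026]
force: [-0.4, 1.0, -0.3]
grip_width: 0.0134
grasp_force: 112.3
```

```bash
python3 f.py
```

```text
TCP [ 0.44628342 -0.15110261  0.15143145] F [-0.355308    0.98731059 -0.31187543] t 17.3
foot at z=.01: 0.4451 -0.1511 slopes -0.0 0.006 at .17: 0.4451 -0.1502
[[ 0.444  -0.1503  0.0238]
 [ 0.4453 -0.1516  0.033 ]
 [ 0.4464 -0.1509  0.0383]
 [ 0.4461 -0.1512  0.0483]
 [ 0.4447 -0.1509  0.0563]
 [ 0.4448 -0.1502  0.0642]
 [ 0.4449 -0.1509  0.072 ]
 [ 0.4448 -0.1508  0.0801]
 [ 0.445  -0.15    0.0881]
 [ 0.4449 -0.1507  0.0961]
 [ 0.4452 -0.151   0.104 ]
 [ 0.4452 -0.1505  0.112 ]
 [ 0.4454 -0.1504  0.1199]]
```

Stick upright and in the middle. Touch down and release.

drive_tool:
  deltas:
    - [[0, 0, 0], [0, 0, -0.5], 5]
    - [[0, 0, 0], [0, 0, -0.5], 5]
    - [[0, 0, 0], [0, 0, 0], 5]
    - [[0, 0, 0], [0, 0, 0], 5]
    - [[0, 0, 0], [0, 0, 0], 5]
    - [[0, 0, 0], [0, 0, 0], 5]
    - [[0, 0, 0], [0, 0, 0], 5]
    - [[0, 0, 0], [0, 0, 0], 5]
  force: 40

```text
time_s: 18.15
position: [0.447, -0.1514, 0.1512]
orientation: [0.143, 0.989, -0.004, -0.026]
force: [-0.5, 1.7, 5.0]
grip_width: 0.0134
grasp_force: 112.5
```

drive_tool:
  deltas:
    - [[0, 0, 0], [0, 0, 0], 16]
    - [[0, 0, 0], [0, 0, 0], 18]
    - [[0, 0, 0], [0, 0, 0], 22]
    - [[0, 0, 0], [0, 0, 0], 28]
    - [[0, 0, 0], [0, 0, 0], 36]
    - [[0, 0, 0], [0, 0, 0], 46]
    - [[0, 0, 0], [0, 0, 0], 60]
    - [[0, 0, 0], [0, 0, 0], 70]
  force: 20

```text
time_s: 18.95
position: [0.4467, -0.1515, 0.1508]
orientation: [0.143, 0.989, -0.004, -0.026]
force: [1.1, -0.8, -0.0]
grip_width: 0.0699
grasp_force: 0.0
```

drive_tool:
  deltas:
    - [[0, 0, 0], [0, 0, 0], 85]
    - [[0, 0, 0], [0, 0, 0], 85]
    - [[0, 0, 0], [0, 0, 0], 85]
    - [[0, 0, 0], [0, 0, 0], 85]
    - [[0, 0, 0], [0, 0, 0], 85]
    - [[0, 0, 0], [0, 0, 0], 85]
    - [[0, 0, 0], [0, 0, 0], 85]
    - [[0, 0, 0], [0, 0, 0], 85]

```text
time_s: 19.75
position: [0.4467, -0.1514, 0.1508]
orientation: [0.143, 0.989, -0.004, -0.026]
force: [0.7, -0.1, -0.8]
grip_width: 0.0852
grasp_force: 0.0
```

```bash
python3 b.py m8; python3 f.py|head -2; cat > /dev/null
```

```text
[ 0.44674182 -0.15143838  0.15079929] [ 0.66475219 -0.14799764 -0.81083389]
top yel 204 r 42.0 ang 187.0 z 0.023 px [382. 257.]
wrist red 431 r 44.0 ang 249.0 z 0.025 px [269. 191.]
wrist red 400 r 43.0 ang 281.0 z 0.025 px [276. 217.]
wrist red 266 r 44.0 ang 309.0 z 0.025 px [292. 234.]
wrist yel 401 r 46.0 ang 158.0 z 0.025 px [325. 142.]
wrist yel 417 r 46.0 ang 188.0 z 0.025 px [296. 147.]
wrist yel 413 r 45.0 ang 219.0 z 0.025 px [276. 166.]
TCP [ 0.44672145 -0.15145335  0.15078301] F [ 0.61089127 -0.02132488 -0.36979917] t 19.85
foot at z=.01: 0.4432 -0.1529 slopes -0.008 0.006 at .17: 0.442 -0.152
```

View pics/m8.png

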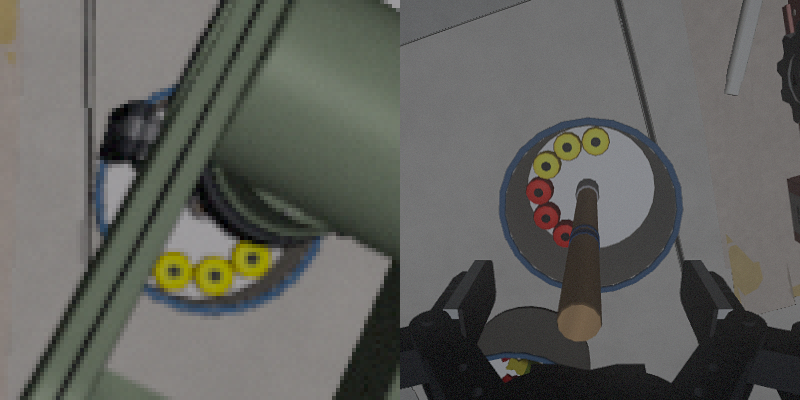

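The fingers are fully open and the stick stands free in the middle, foot at (590,185) and top at (580,322) in the wrist view. All six beads are inside the bowl, so I am withdrawing upward.

drive_tool:
  deltas:
    - [[0, 0, 0], [0, 0, 5], 85]
    - [[0, 0, 0], [0, 0, 12], 85]
    - [[0, 0, 0], [0, 0, 20], 85]
    - [[0, 0, 0], [0, 0, 25], 85]
    - [[0, 0, 0], [0, 0, 25], 85]
    - [[0, 0, 0], [0, 0, 25], 85]
    - [[0, 0, 0], [0, 0, 20], 85]
    - [[0, 0, 0], [0, 0, 10], 85]

```text
time_s: 20.7
position: [0.4478, -0.152, 0.2963]
orientation: [0.143, 0.989, -0.005, -0.023]
force: [0.3, 0.4, -0.5]
grip_width: 0.0851
grasp_force: 0.0
```

```bash
python3 - <<'E'
from h import *
s=bot.sense();print(s["position"],np.abs(s["qd"]).max())
im,V=cloud("side")
for lo in (.08,.11,.14,.17,.19):
    m=(np.hypot(V[...,0]-.4465,V[...,1]+.1515)<.035)&(V[...,2]>lo)&(V[...,2]<lo+.02)
    if m.sum()>3: print(lo,m.sum(),np.median(V[m],0).round(4))
E
python3 b.py m9 | grep wrist
```

```text
[ 0.44781974 -0.15202219  0.29625582] 0.18933040663284578
0.08 69 [ 0.4451 -0.1596  0.0904]
0.11 71 [ 0.4444 -0.16    0.1205]
0.14 77 [ 0.4444 -0.1596  0.1497]
0.17 83 [ 0.4449 -0.1597  0.1804]
0.19 84 [ 0.4443 -0.1588  0.1994]
wrist red 532 r 40.0 ang 276.0 z 0.025 px [292. 176.]
wrist yel 177 r 46.0 ang 158.0 z 0.025 px [325. 128.]
wrist yel 170 r 46.0 ang 188.0 z 0.025 px [306. 132.]
wrist yel 174 r 45.0 ang 219.0 z 0.025 px [292. 144.]
```

The stick stands upright and free, and the beads are mixed.

```bash
python3 -c "
from workcell import bot
print(bot.finish_job())"
```

```text
the job is handed in; nothing more can be done
None
```

The job is handed in at about 21 s: the stick stands free and upright in the middle of the draw bowl with all six beads inside, all three yellows in the half where the reds lay and two reds clearly in the yellows' half.

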